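# Load a brass tile into a drill jig and hold the drill plate pressed home

## Task

Lay the brass tile into the nest of the drill jig, flat on the sprung pad with its dished side up as it lies now, and let it go. Then bring the drill plate over the jig by its black grip block, feel for the two dowels it hides until it drops onto both (slide it about if it rides on top of them), and press it down against the springs until it sits flat and fully home. Finish while still holding the plate pressed home by hand, as the springs lift it if let go, and leave the tools lying around where they are.

Things in the scene. Friction and masses are not known exactly. Their poses are not given: they have to be found in the camera images.
- drill_jig: Drill jig bolted to the bench. Origin: centre of its underside on the bench, x along its length, z up. Grey base plate 156 x 84 x 16 mm (x, y, z) with two steel U-shaped nest blocks facing each other, each 60 mm wide in y, 18 to 52 mm from the centre along x, tops 33 mm above the bench, one dowel on each. A bolt head at each end, 65.5 mm from the centre, rises to 24 mm.
- nest (a point): Centre of the nest: the top of the sprung pad (52 x 36 mm) when up, 26 mm above the bench on the jig's vertical axis; axes as the jig's. The blocks leave a pocket 56 x 40 mm (x, y) over it that takes the tile's ends with 1 mm to spare; the middle 36 mm of both long sides is open for fingers down to 16 mm. With the pad up the tile's top lies 2 mm below the blocks' tops.
- dowel_a (a point): Centre of the top of the dowel at the jig's +x side, 42 mm from its centre, 43 mm above the bench: steel pin 8 mm across, 10 mm above its block, top edge bevelled.
- dowel_b (a point): The same for the equal dowel on the jig's -x side; the dowels are 84 mm apart.
- ejector (a joint): How far the sprung pad is pressed down (m): 0 up, 0.005 at the bottom. It takes 9 N to start it and 14 N at the bottom, and it springs back up when let go.
- tile_centre (a point): Centre of the loose brass tile that lies flat on the bench to the left or right of the jig (another like it lies far off to the right, not used): 54 x 38 x 5 mm (x, y, z), this point 2.5 mm above its underside, z up through its dished face. About 20 g. It fits the nest either way round, its length along the jig's x.
- grip_block (a point): Point in the plate's upright black grip block, 15 mm below its top and 19 mm above the plate's upper face; axes as plate_face. The block is 30 x 14 x 34 mm (x, y, z) with a low foot 34 x 18 x 3 mm, at the plate's middle. This point is 42 mm above the bench at the start, 78 mm when the plate meets the dowel tops, 73 mm dropped on with the tile loaded, 68 mm pressed home.
- plate_face (a point): Centre of the flat underside of the loose drill plate (grey light alloy, 116 x 60 x 16 mm, x, y, z, about 0.27 kg), 35 mm below grip_block. A boss 48 x 32 mm stands out 7 mm beneath it (the plate lies on it) and presses the tile. Two blind holes 12.5 mm deep, bevelled: a bore 10 mm wide at x +42 mm, a slot 13.5 x 10 mm at x -42 mm. Fits either way round; home, this face lies on the blocks.
- tweezers: Bystander: steel tweezers, 125 mm, flat on the bench in front of the jig.
- pliers: Bystander: pliers with red handles, 151 mm, behind and left of the jig.
- cutters: Bystander: cutters with black handles, 151 mm, in front on the left.
- flux_jar: Bystander: small round jar with a black lid, 49 mm across, 50 mm high, behind the jig.
- eye_loupe: Bystander: black eye loupe, 33 mm across, 35 mm high, behind the jig.
- caliper: Bystander: steel caliper, 184 mm, flat on the bench in front on the right.
- marker: Bystander: marker pen, 135 mm, flat on the bench at the back on the right.
There are look-alikes about, which are no part of the job. Leave any blue look-alike of the part that bears tile_centre alone.

How it is judged (in metres and radians):
On the way, in this order (a step that is already met when the one before it is completed fails the run):
1. the tile lies flat in the nest on the raised pad, let go (horizontal distance between tile_centre and drill_jig below 0.0035 m and z of tile_centre in the frame of drill_jig below 0.0305 m and angle between the x axis of tile_centre and the x axis of drill_jig, either way round below 0.12 rad and angle between tile_centre's own z axis and vertical below 0.1 rad and value of joint ejector below 0.001 m and contact force between the fingers and brass_tile below 0.1 N), for 0.2 s.
2. the drill plate has dropped onto both dowels (horizontal distance between plate_face and drill_jig below 0.003 m and angle between the x axis of plate_face and the x axis of drill_jig, either way round below 0.06 rad and angle between plate_face's own z axis and vertical below 0.08 rad and z of plate_face in the frame of drill_jig below 0.0405 m), for 0.1 s.
At the end, for the whole second after the job is handed in: Fingers still on the plate (over 2 N): plate underside within 1.2 mm of the nest blocks' tops, level to 0.03 rad, centred on the jig to 3 mm, aligned to 0.06 rad; tile flat under it in the nest, dished side up (3.5 mm, 0.06 rad), pad down 4 mm or more; all at rest (z of plate_face in the frame of drill_jig below 0.0342 m and horizontal distance between plate_face and drill_jig below 0.003 m and angle between the x axis of plate_face and the x axis of drill_jig, either way round below 0.06 rad and angle between plate_face's own z axis and vertical below 0.03 rad and value of joint ejector above 0.004 m and horizontal distance between tile_centre and drill_jig below 0.0035 m and z of tile_centre in the frame of drill_jig below 0.0252 m and angle between tile_centre's own z axis and vertical below 0.06 rad and contact force between the fingers and drill_plate above 2 N and linear speed of drill_plate below 0.01 m/s); the arm keeps its last pose, push and grip.
It fails at once if a bystander is pushed more than 3 cm or knocked over (distance of any of tweezers, pliers, cutters, flux_jar, eye_loupe, caliper, marker from where it was at the start of the episode above 0.03 m or angle between any of flux_jar, eye_loupe's own z axis and vertical above 0.7 rad).
It also fails if it takes over 50 s, if anything falls off the work surface, if the arm or the gripper's body presses on something with over 40 N, if the wrist force passes 120 N, or if a joint passes its speed limit or range.

## Robot

A 7-joint arm with a two-finger parallel gripper is mounted at the origin on a cart in front of the work surface, level with it; the furniture and walls round the work are solid. World frame = base frame: x ahead of the robot, y to its left, z up, the work surface at z = 0. Lengths are in m, angles in degrees, forces in N, time in s.
With the tool pointing down it reaches from about 0.4 to 0.85 m from the base axis. Payload 4.5 kg.
Tool frame: the origin (TCP) lies at the very end of the fingers, on their centre line; the grasp point (between the pads) lies grasp_offset behind it (grasp_offset is the distance from the TCP to the grasp point, in m); z points along the fingers, y is the line along which they close (so a half turn about z gives the same grasp; the last joint's range is limited). The gripper opens to 85 mm and grips with 20 to 120 N. Pads are 22 mm wide; open, the fingers measure 114 mm over their backs; the gripper's body (76 mm by 85 mm) begins 54 mm behind the grasp point. The pads swing forward as they close: fully open they stand 13 mm farther back than shut.
Start: joints at [-72.777, 39.483, -11.15, 89.685, 9.013, 51.709, -12.324], TCP at [0.165, 0.603, 0.201] pointing down, gripper open.
Joint ranges: [-172.22, 172.22], [-26.19, 119.32], [-84.43, 86.54], [7.71, 146.69], [-57.33, 237.33], [2.42, 119.75], [-152.13, 152.13]. Speed limits (degrees/s): [147.25, 147.25, 180, 180, 180, 180, 180].

## Interface

Orientations are given as [roll, pitch, yaw] about the fixed x, y, z axes, in that order (R = Rz(yaw) Ry(pitch) Rx(roll)).
In Python, from station import * gives the robot as it stands.
- The arm moves only by the tool servo_tool, never from a script. Its argument "moves" is a list of rows, each a list of 7 numbers: the gripper command: -1 is fully open, 1 is shut, values between are in proportion, then the shift along the tool's x, y, z each as a share of 0.025 m, from -1 to 1, then the turn, a rotation vector about the tool's x, y, z each as a share of 5 degrees, from -1 to 1. In form: [[gripper, dx, dy, dz, wx, wy, wz], ...]. A call has 1 to 12 rows; each row shifts and turns the commanded pose from where the row before left it, along the tool's axes as they then stand; what a row does not reach is not made up. A row lasts 1/8 s, in which the tool goes at most 62.5 mm and 10.7 degrees, less where a joint would pass 70% of its speed; a pose out of reach is approached as far as the arm can. A call with a number of a shift or a turn outside -1 to 1 is refused whole. A call with a gripper value outside its range is refused whole. The fingers move at their own pace and stop on an object; the grip force is fixed at half the most. Time passes only in rows, so rows that do not move let the fingers close. It gives the time, the measured TCP pose, the force, the opening and the grip force at its end, in the units of the state.
- get_obs(): the state, without advancing time (a new reading comes with each control period).
- camera(name): name is "side" or "top"; returns (picture, depth): 400x640x3 uint8, red, green, blue; 400x640 float32, m along the optical axis (not along the pixel's ray), 0 where there is no reading.
- camera_model(name): a dict with "fx", "fy", "cx", "cy" (pixels), "pose" (4x4, takes a point from camera to world coordinates). Camera axes: x right, y up, looking along -z (the intrinsics and any distortion apply to the point x, -y, -z); pixel columns grow to the right and rows downward; lengths in m; the calibration is good to about 2 mm. A picture is of the moment at which its call begins. camera_model takes no time and is no camera call.
- job_done(): hands the job in; it is judged then, once.
Trained networks look in the newest picture that a camera, given by its name, has taken for a name from the list of things; names that differ only in an ending like _2 or _b are one class to them, and where a whole thing is asked for, a point or a joint stands for the part that bears it (a point fixed in the world has none). Each returns a list of dicts, best first, with "score" (0 to 1); they miss things now and then, are a little off and sometimes report something else, mostly with a low value. They report only what shows in the picture. A call takes as long as a camera call. They do not tell look-alikes from the thing itself.
- look_for(target, camera): "centre" ([column, row] as shares, 0 to 1, of the picture: columns of its width, rows of its height, amid what is visible of it).
- landmark_of(target, camera): "centre" ([column, row] as shares, 0 to 1, of the picture: columns of its width, rows of its height: a listed point, or the origin of a listed thing).
The state is a dict: "clock": time; "joints": joint angles; "joint_vel": joint speeds; "effort": joint torques, N m; "position": TCP position; "orientation": TCP orientation; "wrist_force": force on the tool from outside, world axes, zero at the start; "torque": the same for the moment, N m; "opening": finger opening in m; "grasp_force": force on a finger pad.
Only numpy, scipy, OpenCV 4.12 (cv2) and the standard library are available. Lean on these libraries where they do the work, as an engineer would, in place of code of your own. Each camera call takes 0.05 s, during which the arm holds its last target. There are 200 camera calls.

## Working session

There is one attempt and no reset: what is moved stays moved. The work goes in short steps, Python scripts to look and compute and a tool call to move; the robot and the scene stay as the last step left them, time stands still between calls to the robot, and variables do not carry over. Pictures are saved under pics/ and viewed, at most 10 in all, crops included, and the job is handed in when it is done.

Besides the shell and the picture viewer there is one more tool, called after "Emit:" as name(argument=value, ...), one argument or row to a line, values as JSON. servo_tool: Moves the arm, as the interface text tells. Shift numbers are shares of 0.025 m and turn numbers shares of 5 degrees, none past 1 either way. Its arguments: {"type":"object","properties":{"moves":{"type":"array"}},"required":["moves"]}

```bash
mkdir -p pics; cat > h.py <<'E'
from station import *
import numpy as np, cv2
def snap(n,f=None):
    im,d=camera(n)
    if f: cv2.imwrite(f'pics/{f}.png',im[:,:,::-1])
    return im,d
def proj(n,p):
    m=camera_model(n);T=np.linalg.inv(m['pose']);q=T[:3,:3]@np.array(p)+T[:3,3]
    return m['cx']+m['fx']*q[0]/-q[2], m['cy']+m['fy']*(-q[1])/-q[2]
def ray(n,u,v,z):
    m=camera_model(n);r=m['pose'][:3,:3]@np.array([(u-m['cx'])/m['fx'],-(v-m['cy'])/m['fy'],-1]);o=m['pose'][:3,3]
    return o+r*(z-o[2])/r[2]
E
python3 - <<'E'
from h import *
snap('top','t0');snap('side','s0')
o=get_obs();print({k:np.round(o[k],3) for k in ['clock','position','orientation','opening']},[k for k in camera_model('top')], 'go',globals().get('grasp_offset'))
for c in('top','side'):print(c,camera_model(c)['pose'].round(3).tolist())
Z=dict(tile_centre=.0025,grip_block=.042,plate_face=.007,dowel_a=.043,dowel_b=.043,nest=.026)
for t,z in Z.items():
  for r in landmark_of(t,'top')[:3]:
    u,v=r['centre'][0]*640,r['centre'][1]*400
    print(t,round(r['score'],2),round(u),round(v),ray('top',u,v,z).round(4))
E
```

```text
{'clock': np.float64(0.1), 'position': array([0.165, 0.602, 0.201]), 'orientation': array([-1.79906e+02,  6.00000e-03,  1.64718e+02]), 'opening': np.float64(0.085)} ['fx', 'fy', 'cx', 'cy', 'pose'] go 0.0187
top [[0.01, 0.997, -0.082, 0.442], [-1.0, 0.011, 0.008, 0.031], [0.009, 0.082, 0.997, 1.117], [0.0, 0.0, 0.0, 1.0]]
side [[1.0, -0.001, -0.001, 0.529], [-0.001, 0.415, -0.91, -1.019], [0.001, 0.91, 0.415, 0.54], [0.0, 0.0, 0.0, 1.0]]
tile_centre 0.76 368 187 [ 0.5742 -0.1403  0.0025]
tile_centre 0.71 405 193 [ 0.5587 -0.2446  0.0025]
tile_centre 0.56 401 232 [ 0.4489 -0.2316  0.0025]
grip_block 0.87 214 206 [0.512 0.279 0.042]
plate_face 0.96 212 207 [0.5129 0.292  0.007 ]
plate_face 0.32 355 149 [ 0.6801 -0.1046  0.007 ]
dowel_a 0.65 322 212 [ 0.5011 -0.0104  0.043 ]
dowel_a 0.65 318 186 [0.5689 0.0017 0.043 ]
dowel_b 0.65 322 212 [ 0.5011 -0.0104  0.043 ]
dowel_b 0.65 318 186 [0.5689 0.0017 0.043 ]
nest 0.62 318 205 [5.208e-01 3.000e-04 2.600e-02]
```

View pics/t0.png

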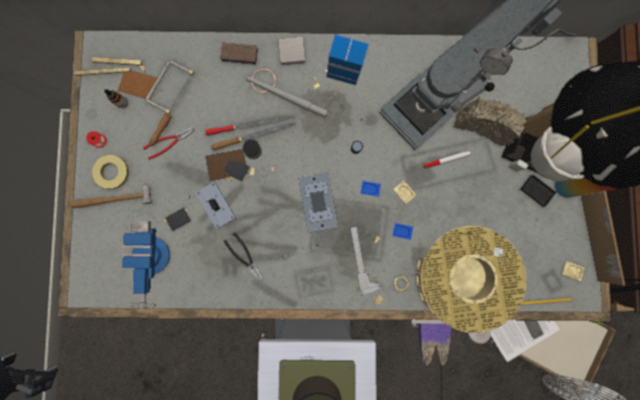

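View pics/s0.png

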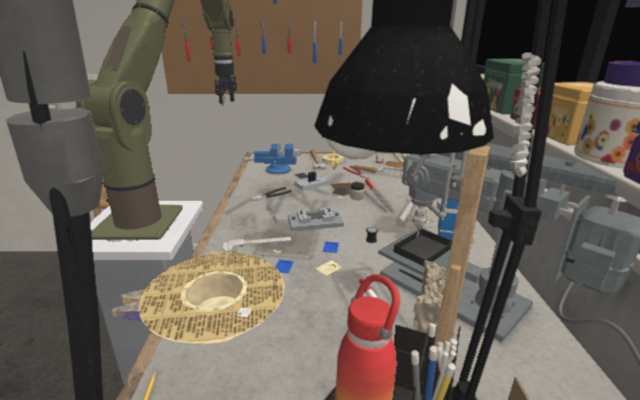

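The top view shows the jig at (318,202), plate at (214,206), and brass tile at (404,191), with blue look-alikes at (370,187) and (402,231). The side view shows the same layout. I'll refine these positions using segmentation and depth.

```bash
cat >> h.py <<'E'
def cloud(n,d):
    m=camera_model(n);v,u=np.mgrid[0:400,0:640]
    P=np.stack([(u-m['cx'])/m['fx']*d,-(v-m['cy'])/m['fy']*d,-d],-1)
    return P@m['pose'][:3,:3].T+m['pose'][:3,3]
def rect(W,mask):
    q=W[mask][:,:2].astype(np.float32);r=cv2.minAreaRect(q*1000)
    return len(q),q.mean(0).round(4),np.round(r[0],1),np.round(r[1],1),round(r[2],1)
E
python3 - <<'E'
from h import *
im,d=snap('top');W=cloud('top',d);Z=W[...,2]
print('fx',camera_model('top')['fx'],'bench z',np.median(Z[240:260,280:300]),np.median(Z[195:205,425:435]),'std',Z[240:260,280:300].std())
def box(x0,x1,y0,y1):
    m=np.zeros((400,640),bool);m[y0:y1,x0:x1]=1;return m
J=box(293,343,168,238);P=box(190,240,175,235);T=box(390,418,177,207)
for lo in(.008,.012,.027,.036):print('jig',lo,rect(W,J&(Z>lo)) if (J&(Z>lo)).sum()>3 else 0)
for lo in(.012,.016,.03,.04):print('plate',lo,rect(W,P&(Z>lo)) if (P&(Z>lo)).sum()>3 else 0)
hsv=cv2.cvtColor(im,cv2.COLOR_RGB2HSV)
br=T&(hsv[...,1]>60)&(hsv[...,0]<40)
print('tile',rect(W,br),Z[br].mean())
v,u=np.nonzero(br);print(u.mean(),v.mean(),ray('top',u.mean(),v.mean(),.005))
for t in('dowel_a','nest','grip_block','tile_centre','drill_jig'):
  for r in landmark_of(t,'top')[:3]:
    print(t,round(r['score'],2),r['centre'][0]*640,r['centre'][1]*400)
a=cv2.resize(im[165:240,185:265],None,fx=5,fy=5,interpolation=cv2.INTER_CUBIC)
b=cv2.resize(im[165:240,290:350],None,fx=5,fy=5,interpolation=cv2.INTER_CUBIC)
cv2.imwrite('pics/c1.png',np.hstack([a,b])[:,:,::-1])
E
```

```text
fx 399.81110795921705 bench z -0.0015118412156002181 -0.0010662601878598243 std 0.096493588212466
jig 0.008 (1702, array([5.281e-01, 5.000e-04], dtype=float32), array([527.7,   1.9]), array([159.1,  87.9]), 10.3)
jig 0.012 (1652, array([5.282e-01, 4.000e-04], dtype=float32), array([527.7,   2. ]), array([159.,  88.]), 10.4)
jig 0.027 (494, array([0.5284, 0.0007], dtype=float32), array([ 5.139e+02, -1.000e-01]), array([141. ,  70.2]), 3.3)
jig 0.036 (26, array([0.5095, 0.0083], dtype=float32), array([ 5.078e+02, -4.000e-01]), array([131.5,  64.7]), 0.9)
plate 0.012 (966, array([0.5165, 0.2782], dtype=float32), array([472.2, 198.1]), array([323. , 106.1]), 61.4)
plate 0.016 (950, array([0.5166, 0.2784], dtype=float32), array([472.2, 198.1]), array([323. , 106.1]), 61.4)
plate 0.03 (91, array([0.508 , 0.2502], dtype=float32), array([475.4, 165. ]), array([275.2,  26.8]), 70.3)
plate 0.04 (79, array([0.507 , 0.2463], dtype=float32), array([475.9, 164.8]), array([275.2,  25.6]), 70.3)
tile (257, array([ 0.5612, -0.243 ], dtype=float32), array([ 494.9, -124.1]), array([ 57.3, 322.8]), 29.1) 0.0067428557160537465
404.61867704280155 191.76653696498053 [ 0.56132734 -0.24348734  0.005     ]
dowel_a 0.96 321.59999999999997 213.20000000000002
dowel_a 0.7 313.79200000000003 185.88
dowel_a 0.46 213.12 203.52
nest 0.97 317.696 204.48
nest 0.41 300.608 250.07999999999998
grip_block 0.64 213.69599999999997 204.6
tile_centre 0.84 401.088 191.68
tile_centre 0.71 398.40000000000003 230.28
tile_centre 0.51 368.12800000000004 185.48
drill_jig 0.91 317.376 202.99999999999997
```

View pics/c1.png

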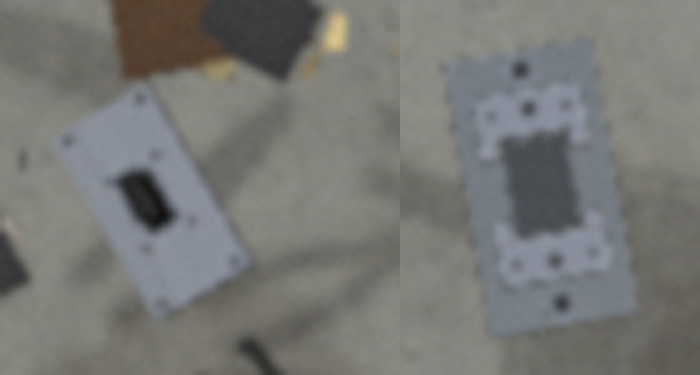

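The crop shows the jig's bolts at about (314,178.8) and (322.2,225.4) and its dowels at about (315.6,186.6) and (320.8,217). The plate is centred near (214,205) with its grip block near (214.4,205). Its outline also needs outlier-free fitting.

```bash
python3 - <<'E'
from h import *
im,d=snap('top');W=cloud('top',d);Z=W[...,2]
for n,p,z in(('bolt+',(314,178.8),.024),('bolt-',(322.2,225.4),.024),('dow+',(315.6,186.6),.043),('dow-',(320.8,217),.043),('grip top',(214.4,204.6),.057)):print(n,ray('top',*p,z).round(4))
hsv=cv2.cvtColor(im,cv2.COLOR_RGB2HSV)
def fit(n,box,mask,z):
    x0,x1,y0,y1=box;m=np.zeros((400,640),np.uint8);m[y0:y1,x0:x1]=mask[y0:y1,x0:x1]
    k,l,s,c=cv2.connectedComponentsWithStats(m);i=1+s[1:,4].argmax();v,u=np.nonzero(l==i)
    q=np.array([ray('top',a,b,z)[:2] for a,b in zip(u,v)],np.float32)*1000
    r=cv2.minAreaRect(q);w,V=np.linalg.eigh(np.cov(q.T));a=np.degrees(np.arctan2(V[1,1],V[0,1]))
    print(n,len(q),q.mean(0).round(1),'pca',round(a,1),np.sqrt(12*w).round(1),np.round(r[0],1),np.round(r[1],1),round(r[2],1))
S=hsv[...,1];H=hsv[...,0]
fit('jig',(293,343,168,238),(Z>.008)&(Z<.05),.016)
fit('plate',(190,240,175,235),(Z>.012)&(Z<.065),.023)
fit('grip',(203,225,192,218),(Z>.04)&(Z<.07),.057)
fit('gripdark',(203,225,192,218),hsv[...,2]<70,.057)
fit('tile',(390,418,177,207),(S>60)&(H<40),.005)
# side camera
im2,d2=snap('side');
for t in('tile_centre','nest','grip_block','drill_jig','dowel_a'):
  for r in landmark_of(t,'side')[:3]:
    u,v=r['centre'][0]*640,r['centre'][1]*400
    z=dict(tile_centre=.0025,grip_block=.042,dowel_a=.043,nest=.026,drill_jig=0)[t]
    print(t,round(r['score'],2),round(u),round(v),ray('side',u,v,z).round(4))
E
```

```text
bolt+ [0.5924 0.0111 0.024 ]
bolt- [ 0.4644 -0.0125  0.024 ]
dow+ [0.5685 0.0069 0.043 ]
dow- [ 0.4865 -0.0078  0.043 ]
grip top [0.5158 0.2752 0.057 ]
jig 1696 [5.288e+02 2.000e-01] pca -169.6 [ 83.8 155.7] [5.293e+02 3.000e-01] [155.5  83.7] 10.4
plate 953 [517.5 281.4] pca -148.4 [ 61.2 117.4] [517.8 281.6] [116.9  61.2] 31.6
grip 71 [517.4 280.2] pca -145.2 [16.3 30.4] [517.3 280.3] [30.  16.5] 28.0
gripdark 67 [515.7 276.6] pca -143.0 [15.  30.9] [515.9 276.5] [31.7 15.3] 32.3Traceback (most recent call last):
  File "<stdin>", line 16, in <module>
  File "<stdin>", line 8, in fit
  File "h.py", line 11, in ray
    m=camera_model(n);r=m['pose'][:3,:3]@np.array([(u-m['cx'])/m['fx'],-(v-m['cy'])/m['fy'],-1]);o=m['pose'][:3,3]
ValueError: time passes only in moves, steps and waits
```

```bash
cat >> h.py <<'E'
from scipy.spatial.transform import Rotation as Ro
_c={}
def ray(n,u,v,z):
    if n not in _c:_c[n]=camera_model(n)
    m=_c[n];r=m['pose'][:3,:3]@np.array([(u-m['cx'])/m['fx'],-(v-m['cy'])/m['fy'],-1]);o=m['pose'][:3,3]
    return o+r*(z-o[2])/r[2]
def go(p,yaw=None):
    "remaining motion in tool axes, shares; turn shares"
    o=get_obs();R=Ro.from_euler('xyz',o['orientation'],degrees=True)
    print('clk',round(float(o['clock']),2),'pos',np.round(o['position'],4),'rpy',np.round(o['orientation'],2),'F',np.round(o['wrist_force'],1))
    print('shift shares',(R.inv().apply(np.array(p)-o['position'])/.025).round(2))
    if yaw is not None:
        w=(R.inv()*Ro.from_euler('xyz',[180,0,yaw],degrees=True)).as_rotvec(degrees=True);print('turn shares',(w/5).round(2))
E
python3 - <<'E'
from h import *
im,d=snap('top','t1')
hsv=cv2.cvtColor(im,cv2.COLOR_RGB2HSV);m=np.zeros((400,640),np.uint8)
m[177:207,390:418]=((hsv[...,1]>60)&(hsv[...,0]<40))[177:207,390:418]
k,l,s,c=cv2.connectedComponentsWithStats(m);v,u=np.nonzero(l==1+s[1:,4].argmax())
q=np.array([ray('top',a,b,.005)[:2] for a,b in zip(u,v)],np.float32)*1000
w,V=np.linalg.eigh(np.cov(q.T));r=cv2.minAreaRect(q)
print(len(q),q.mean(0),np.degrees(np.arctan2(V[1,1],V[0,1])),np.sqrt(12*w),r)
E
```

```text
258 [ 561.41516 -243.51112] -141.14044928110684 [38.33155557 52.81305778] ((561.5722045898438, -243.51541137695312), (53.057518005371094, 38.542762756347656), 38.864768981933594)
```

```bash
cat >> h.py <<'E'
def plan(via,g=-1,start=None):
    "via: list of (pos,yaw,nrows); from the measured pose"
    o=get_obs();p=np.array(o['position']);R=Ro.from_euler('xyz',o['orientation'],degrees=True);rows=[]
    for q,y,n in via:
        Rt=Ro.from_euler('xyz',[180,0,y],degrees=True);w=(R.inv()*Rt).as_rotvec()/n;d=(np.array(q)-p)/n
        for i in range(n):
            s=np.round(R.inv().apply(d)/.025,2);t=np.round(np.degrees(w)/5,2)
            p=p+R.apply(s*.025);R=R*Ro.from_rotvec(np.radians(t*5));rows.append([g,*s.tolist(),*t.tolist()])
            d=(np.array(q)-p)/max(n-i-1,1)
    print('clk',round(float(o['clock']),2),np.round(o['position'],4),'max',np.abs(np.array(rows)[:,1:]).max())
    for i in range(0,len(rows),12):print(rows[i:i+12])
E
python3 - <<'E'
from h import *
plan([((.42,.30,.18),98,14),((.5615,-.2435,.08),38.9,20)])
E
```

```text
clk 0.8 [0.1648 0.6029 0.2014] max 1.13
[[-1, -0.93, -0.64, 0.06, 0.0, -0.0, 0.95], [-1, -0.98, -0.56, 0.06, 0.0, -0.0, 0.95], [-1, -1.03, -0.48, 0.06, 0.0, -0.0, 0.95], [-1, -1.06, -0.39, 0.06, 0.0, -0.0, 0.95], [-1, -1.09, -0.31, 0.06, 0.0, -0.0, 0.95], [-1, -1.11, -0.21, 0.06, 0.0, -0.0, 0.95], [-1, -1.13, -0.12, 0.06, 0.0, -0.0, 0.95], [-1, -1.13, -0.03, 0.06, 0.0, -0.0, 0.95], [-1, -1.13, 0.07, 0.06, 0.0, -0.0, 0.95], [-1, -1.12, 0.16, 0.06, 0.0, -0.0, 0.95], [-1, -1.1, 0.25, 0.06, 0.0, -0.0, 0.95], [-1, -1.08, 0.34, 0.07, 0.0, -0.0, 0.95]]
[[-1, -1.05, 0.43, 0.06, 0.0, -0.0, 0.95], [-1, -1.01, 0.52, 0.07, 0.0, -0.0, 0.95], [-1, -1.12, 0.12, 0.2, -0.0, -0.0, 0.59], [-1, -1.11, 0.18, 0.2, -0.0, -0.0, 0.59], [-1, -1.1, 0.24, 0.2, -0.0, -0.0, 0.59], [-1, -1.08, 0.3, 0.2, -0.0, -0.0, 0.59], [-1, -1.07, 0.35, 0.2, -0.0, -0.0, 0.59], [-1, -1.05, 0.4, 0.2, -0.0, -0.0, 0.59], [-1, -1.02, 0.46, 0.2, -0.0, -0.0, 0.59], [-1, -1.0, 0.51, 0.2, -0.0, -0.0, 0.59], [-1, -0.97, 0.56, 0.2, -0.0, -0.0, 0.59], [-1, -0.94, 0.61, 0.2, -0.0, -0.0, 0.59]]
[[-1, -0.91, 0.66, 0.2, -0.0, -0.0, 0.59], [-1, -0.88, 0.7, 0.2, -0.0, -0.0, 0.59], [-1, -0.84, 0.75, 0.2, -0.0, -0.0, 0.59], [-1, -0.8, 0.79, 0.2, -0.0, -0.0, 0.59], [-1, -0.75, 0.83, 0.2, -0.0, -0.0, 0.59], [-1, -0.71, 0.87, 0.2, -0.0, -0.0, 0.59], [-1, -0.67, 0.9, 0.2, -0.0, -0.0, 0.59], [-1, -0.62, 0.94, 0.2, -0.0, -0.0, 0.59], [-1, -0.57, 0.97, 0.2, -0.0, -0.0, 0.59], [-1, -0.52, 0.99, 0.19, -0.0, -0.0, 0.59]]
```

Emit:
servo_tool(
  moves=[
    [-1,-0.93,-0.64,0.06,0,0,0.95],
    [-1,-0.98,-0.56,0.06,0,0,0.95],
    [-1,-1,-0.48,0.06,0,0,0.95],
    [-1,-1,-0.39,0.06,0,0,0.95],
    [-1,-1,-0.31,0.06,0,0,0.95],
    [-1,-1,-0.21,0.06,0,0,0.95],
    [-1,-1,-0.12,0.06,0,0,0.95],
    [-1,-1,-0.03,0.06,0,0,0.95],
    [-1,-1,0.07,0.06,0,0,0.95],
    [-1,-1,0.16,0.06,0,0,0.95],
    [-1,-1,0.25,0.06,0,0,0.95],
    [-1,-1,0.34,0.06,0,0,0.95],
  ],
)

```text
clock: 2.3
position: [0.3687, 0.36, 0.1833]
orientation: [180.0, -0.0, 107.4]
wrist_force: [1.2, 0.4, 0.4]
opening: 0.0855
grasp_force: 0.0
```

```bash
python3 -c "
from h import *
plan([((.5615,-.2435,.05),38.9,24)])"
```

```text
clk 2.3 [0.3687 0.36   0.1833] max 1.06
[[-1, -1.06, 0.01, 0.22, 0.0, -0.0, 0.57], [-1, -1.05, 0.06, 0.22, 0.0, -0.0, 0.57], [-1, -1.05, 0.11, 0.22, 0.0, -0.0, 0.57], [-1, -1.04, 0.16, 0.22, 0.0, -0.0, 0.57], [-1, -1.03, 0.21, 0.22, 0.0, -0.0, 0.57], [-1, -1.02, 0.27, 0.22, 0.0, -0.0, 0.57], [-1, -1.01, 0.32, 0.22, 0.0, -0.0, 0.57], [-1, -0.99, 0.37, 0.22, 0.0, -0.0, 0.57], [-1, -0.97, 0.41, 0.22, 0.0, -0.0, 0.57], [-1, -0.95, 0.46, 0.22, 0.0, -0.0, 0.57], [-1, -0.93, 0.51, 0.22, 0.0, -0.0, 0.57], [-1, -0.9, 0.55, 0.22, 0.0, -0.0, 0.57]]
[[-1, -0.87, 0.6, 0.22, 0.0, -0.0, 0.57], [-1, -0.84, 0.64, 0.22, 0.0, -0.0, 0.57], [-1, -0.81, 0.68, 0.22, 0.0, -0.0, 0.57], [-1, -0.77, 0.72, 0.23, 0.0, -0.0, 0.57], [-1, -0.73, 0.76, 0.22, 0.0, -0.0, 0.57], [-1, -0.7, 0.79, 0.23, 0.0, -0.0, 0.57], [-1, -0.66, 0.83, 0.22, 0.0, -0.0, 0.57], [-1, -0.61, 0.86, 0.23, 0.0, -0.0, 0.57], [-1, -0.57, 0.89, 0.22, 0.0, -0.0, 0.57], [-1, -0.53, 0.92, 0.23, 0.0, -0.0, 0.57], [-1, -0.48, 0.94, 0.22, 0.0, -0.0, 0.57], [-1, -0.43, 0.97, 0.23, 0.0, -0.0, 0.57]]
```

Emit:
servo_tool(
  moves=[
    [-1,-1,0.01,0.2,0,0,0.57],
    [-1,-1,0.06,0.2,0,0,0.57],
    [-1,-1,0.11,0.2,0,0,0.57],
    [-1,-1,0.16,0.2,0,0,0.57],
    [-1,-1,0.21,0.2,0,0,0.57],
    [-1,-1,0.27,0.2,0,0,0.57],
    [-1,-1,0.32,0.2,0,0,0.57],
    [-1,-0.99,0.37,0.2,0,0,0.57],
    [-1,-0.97,0.41,0.2,0,0,0.57],
    [-1,-0.95,0.46,0.2,0,0,0.57],
    [-1,-0.93,0.51,0.2,0,0,0.57],
    [-1,-0.9,0.55,0.2,0,0,0.57],
  ],
)

```text
clock: 3.8
position: [0.4638, 0.065, 0.123]
orientation: [-180.0, 0.0, 73.3]
wrist_force: [-0.1, -0.3, -0.1]
opening: 0.0856
grasp_force: 0.0
```

Emit:
servo_tool(
  moves=[
    [-1,-0.87,0.6,0.2,0,0,0.57],
    [-0.2,-0.84,0.64,0.2,0,0,0.57],
    [-0.2,-0.81,0.68,0.2,0,0,0.57],
    [-0.2,-0.77,0.72,0.2,0,0,0.57],
    [-0.2,-0.73,0.76,0.2,0,0,0.57],
    [-0.2,-0.7,0.79,0.2,0,0,0.57],
    [-0.2,-0.66,0.83,0.2,0,0,0.57],
    [-0.2,-0.61,0.86,0.2,0,0,0.57],
    [-0.2,-0.57,0.89,0.2,0,0,0.57],
    [-0.2,-0.53,0.92,0.2,0,0,0.57],
    [-0.2,-0.48,0.94,0.2,0,0,0.57],
    [-0.2,-0.43,0.97,0.2,0,0,0.57],
  ],
)

```text
clock: 5.3
position: [0.5615, -0.2361, 0.0628]
orientation: [-179.9, 0.0, 39.1]
wrist_force: [0.3, -0.8, 0.1]
opening: 0.0513
grasp_force: 0.0
```

```bash
python3 -c "
from h import *
go((.5615,-.2435,.012),38.9);print(get_obs()['opening'])
im,d=snap('side');cv2.imwrite('pics/s1.png',cv2.resize(im[150:290,240:440],None,fx=4,fy=4)[:,:,::-1])"
```

```text
clk 5.3 pos [ 0.5615 -0.2361  0.0628] rpy [-1.7994e+02  2.0000e-02  3.9140e+01] F [ 0.3 -0.8  0.1]
shift shares [-0.19  0.23  2.03]
turn shares [-0.01  0.    0.05]
0.05133486751903178
```

View pics/s1.png

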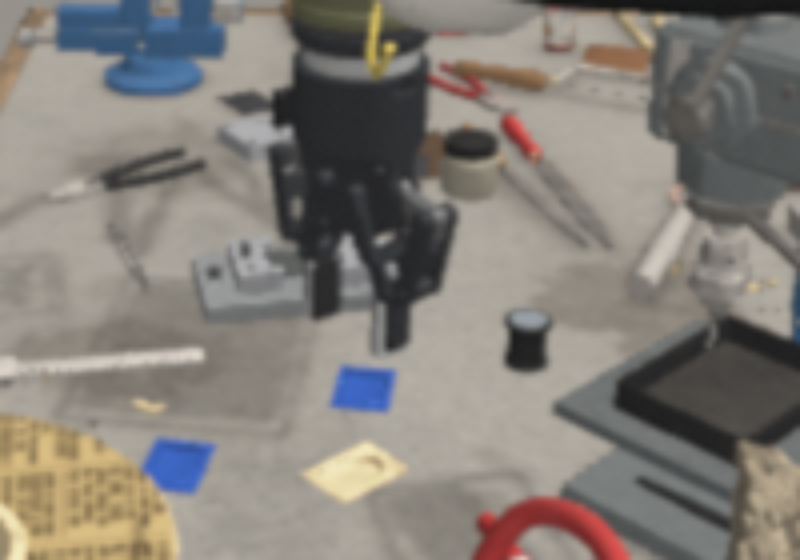

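The side crop shows the brass tile at about (328.8,268) px, with the gripper hovering over it between jig and tile. I'll check the tile against the calibration.

```bash
python3 -c "
from h import *
print(proj('side',(.5615,-.2435,.005)),ray('side',328.8,268,.005),proj('side',get_obs()['position']))
im,d=snap('side');hsv=cv2.cvtColor(im,cv2.COLOR_RGB2HSV);m=np.zeros((400,640),np.uint8)
m[255:280,310:345]=((hsv[...,1]>60)&(hsv[...,0]<40))[255:280,310:345];v,u=np.nonzero(m);W=cloud('side',d)
print(len(u),u.mean(),v.mean(),ray('side',u.mean(),v.mean(),.005),np.median(W[m>0],0))"
```

```text
(np.float64(327.08676317535225), np.float64(267.31361710444304)) [ 0.56555385 -0.24637737  0.005     ] (np.float64(327.69555423013054), np.float64(246.43242175423094))
159 328.8993710691824 268.1698113207547 [ 0.56576893 -0.24708714  0.005     ] [ 0.56681565 -0.24299386  0.00337355]
```

Emit:
servo_tool(
  moves=[
    [-0.2,-0.1,0.2,0.6,0,0,0],
    [-0.2,0,0.1,0.6,0,0,0],
    [-0.2,0,0,0.3,0,0,0],
    [-0.2,0,0,0,0,0,0],
  ],
)

```text
clock: 5.9
position: [0.5645, -0.2414, 0.0249]
orientation: [-179.9, 0.0, 39.4]
wrist_force: [-0.9, 0.8, 0.5]
opening: 0.0513
grasp_force: 0.0
```

```bash
python3 -c "
from h import *
go((.563,-.245,.005),38.9);print(proj('side',get_obs()['position']))
im,d=snap('side');a=im[190:290,270:390];cv2.imwrite('pics/s2.png',cv2.resize(a,None,fx=6,fy=6,interpolation=cv2.INTER_CUBIC)[:,:,::-1])"
```

```text
clk 5.9 pos [ 0.5645 -0.2414  0.0249] rpy [-1.7988e+02  3.0000e-02  3.9360e+01] F [-0.9  0.8  0.5]
shift shares [-0.14  0.08  0.79]
turn shares [-0.02  0.01  0.09]
(np.float64(328.4331004103755), np.float64(259.9121556530324))
```

View pics/s2.png

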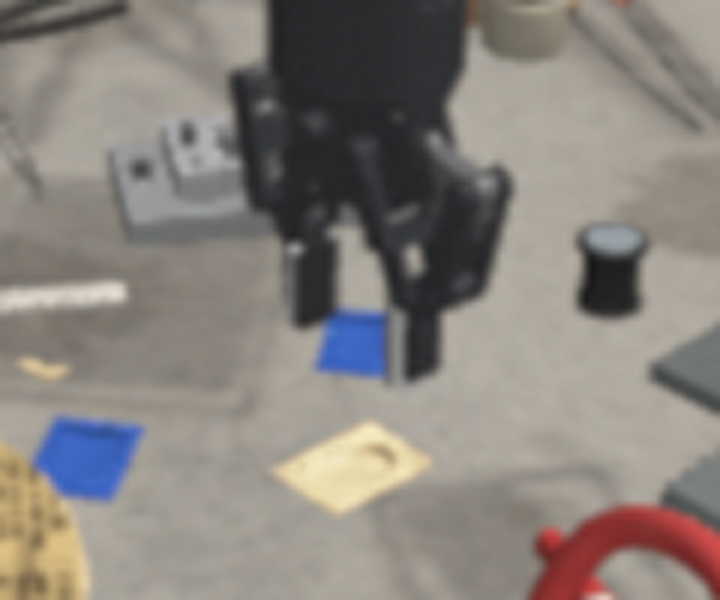

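Fingertips are at about (322,244) and (338.7,253.5) px, and the tile is at (329,268). The tips appear higher than the projected TCP. I'll measure them by depth.

```bash
python3 -c "
from h import *
im,d=snap('side');W=cloud('side',d)
for u,v in((339,252),(340,248),(339,245),(321,242),(322,239),(328,267),(336,228)):print(u,v,np.median(W[v-1:v+2,u-1:u+2].reshape(-1,3),0).round(4))
im,d=snap('top');W=cloud('top',d);Z=W[...,2]
m=(np.abs(W[...,0]-.56)<.1)&(np.abs(W[...,1]+.24)<.1)&(Z>.02);print(m.sum())
print(proj('top',get_obs()['position']))
"
```

```text
339 252 [ 0.5867 -0.2749  0.0691]
340 248 [ 0.589  -0.2748  0.0788]
339 245 [ 0.5862 -0.2754  0.087 ]
321 242 [ 0.5466 -0.2262  0.0643]
322 239 [ 0.5489 -0.2245  0.073 ]
328 267 [ 0.5641 -0.2352  0.0012]
336 228 [ 0.5786 -0.2704  0.1281]
4305
(np.float64(406.0460661951056), np.float64(189.45961546093875))
```

Emit:
servo_tool(
  moves=[
    [-0.2,-0.15,-0.03,0.4,0,0,0.1],
    [-0.2,0,0,0.4,0,0,0],
    [-0.2,0,0,0,0,0,0],
  ],
)

```text
clock: 6.42
position: [0.5609, -0.2438, 0.0047]
orientation: [-179.9, 0.1, 38.8]
wrist_force: [0.1, 0.6, 1.1]
opening: 0.0512
grasp_force: 0.0
```

```bash
python3 -c "
from h import *
go((.5615,-.2435,.005),38.9);
im,d=snap('side');W=cloud('side',d);a=im[190:290,270:390];cv2.imwrite('pics/s3.png',cv2.resize(a,None,fx=6,fy=6,interpolation=cv2.INTER_CUBIC)[:,:,::-1])
for u,v in((339,259),(339,257),(339,255),(322,249),(322,246)):print(u,v,W[v,u].round(4))
"
```

```text
clk 6.42 pos [ 0.5609 -0.2438  0.0047] rpy [-1.7988e+02  5.0000e-02  3.8810e+01] F [0.1 0.6 1.1]
shift shares [ 0.03  0.01 -0.01]
turn shares [-0.02  0.01 -0.02]
339 259 [ 0.5875 -0.272   0.0476]
339 257 [ 0.5872 -0.2738  0.0543]
339 255 [ 0.5873 -0.2704  0.0575]
322 249 [ 0.5492 -0.2239  0.0447]
322 246 [ 0.5491 -0.2238  0.0531]
```

View pics/s3.png

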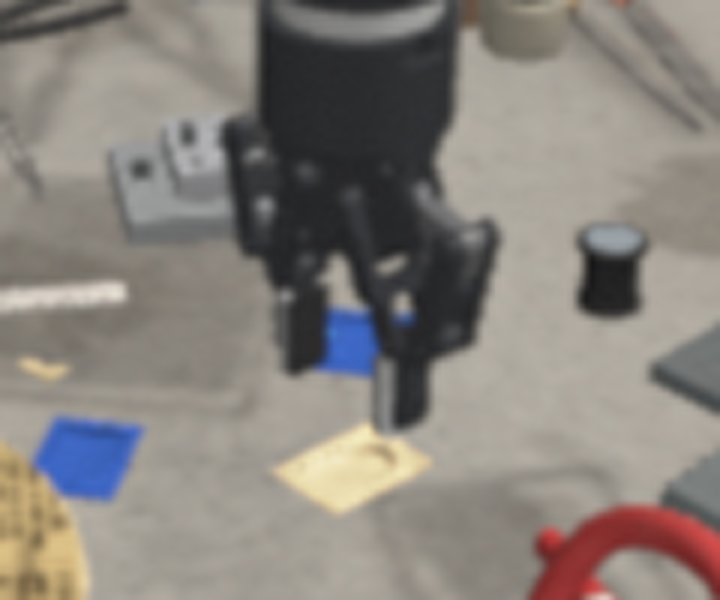

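The tips, at about (328.7,257) px, are still roughly 30 mm above the tile at (329,268), so the reported TCP is lower than the real tips. I'll keep going down by feel.

Emit:
servo_tool(
  moves=[
    [-0.2,0,0,0.4,0,0,0],
    [-0.2,0,0,0.3,0,0,0],
    [-0.2,0,0,0,0,0,0],
  ],
)

```text
clock: 6.85
position: [0.5612, -0.2438, -0.0125]
orientation: [-179.9, 0.0, 38.8]
wrist_force: [0.5, 1.0, 0.3]
opening: 0.0515
grasp_force: 0.0
```

```bash
python3 -c "
from h import *
go((.5615,-.2435,-.02),38.9);
im,d=snap('side');a=im[190:290,270:390];cv2.imwrite('pics/s4.png',cv2.resize(a,None,fx=6,fy=6,interpolation=cv2.INTER_CUBIC)[:,:,::-1])
"
```

```text
clk 6.85 pos [ 0.5612 -0.2438 -0.0125] rpy [-1.7991e+02  4.0000e-02  3.8820e+01] F [0.5 1.  0.3]
shift shares [ 0.02 -0.    0.3 ]
turn shares [-0.02  0.01 -0.02]
```

View pics/s4.png

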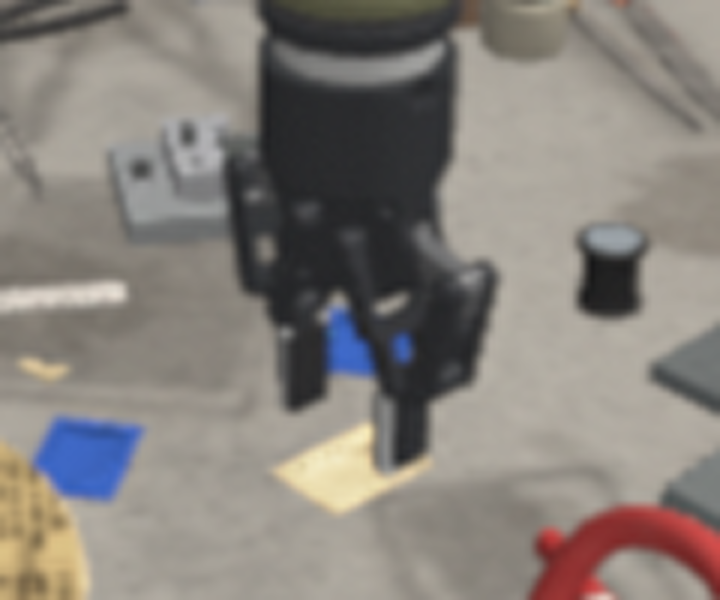

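Tips mid is now at about (328.5,263) px and the tile at (329,268.5), leaving about 15 mm to go. I'll make small steps and check force.

Emit:
servo_tool(
  moves=[
    [-0.2,0,0,0.25,0,0,0],
    [-0.2,0,0,0.15,0,0,0],
    [-0.2,0,0,0,0,0,0],
  ],
)

```text
clock: 7.28
position: [0.5615, -0.244, -0.022]
orientation: [-180.0, 0.0, 38.8]
wrist_force: [0.3, 0.1, 0.1]
opening: 0.0514
grasp_force: 0.0
```

Emit:
servo_tool(
  moves=[
    [-0.2,0,0,0.1,0,0,0],
    [-0.2,0,0,0.1,0,0,0],
  ],
)

```text
clock: 7.52
position: [0.5619, -0.2442, -0.0267]
orientation: [180.0, -0.0, 38.8]
wrist_force: [-0.3, 0.9, -0.2]
opening: 0.0515
grasp_force: 0.0
```

Emit:
servo_tool(
  moves=[
    [-0.2,0,0,0.06,0,0,0],
    [-0.2,0,0,0.06,0,0,0],
  ],
)

```text
clock: 7.78
position: [0.5618, -0.2442, -0.0298]
orientation: [-180.0, -0.0, 38.8]
wrist_force: [0.2, -0.3, -0.0]
opening: 0.0512
grasp_force: 0.0
```

Emit:
servo_tool(
  moves=[
    [-0.2,0,0,0.06,0,0,0],
    [-0.2,0,0,0,0,0,0],
  ],
)

```text
clock: 8.02
position: [0.5617, -0.2441, -0.0313]
orientation: [-180.0, 0.0, 38.8]
wrist_force: [0.0, 0.1, -0.6]
opening: 0.0517
grasp_force: 0.0
```

Emit:
servo_tool(
  moves=[
    [-0.2,0,0,0.06,0,0,0],
    [-0.2,0,0,0.06,0,0,0],
  ],
)

```text
clock: 8.28
position: [0.5619, -0.2442, -0.0331]
orientation: [180.0, -0.0, 38.8]
wrist_force: [-3.0, 2.2, 18.7]
opening: 0.0511
grasp_force: 9.2
```

```bash
python3 -c "
from h import *
go((.5615,-.2435,-.04),38.9)
im,d=snap('side');W=cloud('side',d)
for v in range(262,278):print(v,[ (round(float(W[v,u,2]),3),int(im[v,u].mean())) for u in (336,337,338)])
"
```

```text
clk 8.28 pos [ 0.5619 -0.2442 -0.0331] rpy [ 1.800e+02 -2.000e-02  3.881e+01] F [-3.   2.2 18.7]
shift shares [ 0.01 -0.03  0.28]
turn shares [ 0.   -0.   -0.02]
262 [(0.047, 50), (0.046, 46), (0.05, 42)]
263 [(0.042, 42), (0.041, 41), (0.049, 39)]
264 [(0.036, 46), (0.039, 40), (0.039, 39)]
265 [(0.035, 53), (0.034, 41), (0.035, 44)]
266 [(0.031, 55), (0.034, 44), (0.032, 50)]
267 [(0.029, 55), (0.031, 44), (0.031, 50)]
268 [(0.025, 55), (0.027, 45), (0.027, 49)]
269 [(0.023, 56), (0.024, 45), (0.025, 49)]
270 [(0.019, 56), (0.022, 44), (0.021, 48)]
271 [(0.019, 55), (0.02, 44), (0.019, 47)]
272 [(0.016, 48), (0.017, 44), (0.016, 48)]
273 [(0.014, 47), (0.015, 44), (0.012, 54)]
274 [(0.009, 68), (0.011, 64), (0.009, 84)]
275 [(0.008, 111), (0.003, 110), (-0.002, 125)]
276 [(-0.002, 138), (-0.001, 134), (-0.001, 136)]
277 [(-0.002, 142), (-0.003, 138), (-0.0, 136)]
```

Emit:
servo_tool(
  moves=[
    [-0.2,0,0,-0.15,0,0,0],
    [0.3,0,0,0,0,0,0],
    [0.3,0,0,0,0,0,0],
    [0.3,0,0,0,0,0,0],
  ],
)

```text
clock: 8.82
position: [0.5622, -0.2444, -0.0297]
orientation: [180.0, -0.0, 38.8]
wrist_force: [-0.6, 1.0, 6.9]
opening: 0.0361
grasp_force: 59.3
```

```bash
python3 -c "
from h import *
plan([((.5615,-.2435,.025),38.9,3),((.5287,-.0002,.025),10.4,10)],g=0.3)"
```

```text
clk 8.82 [ 0.5622 -0.2444 -0.0297] max 0.98
[[0.3, 0.0, -0.01, -0.73, 0.0, -0.0, -0.01], [0.3, 0.0, -0.02, -0.73, 0.0, -0.0, -0.01], [0.3, 0.0, -0.01, -0.73, 0.0, -0.0, -0.01], [0.3, 0.51, -0.84, -0.0, 0.0, -0.0, 0.57], [0.3, 0.47, -0.86, -0.0, 0.0, -0.0, 0.57], [0.3, 0.42, -0.89, -0.0, 0.0, -0.0, 0.57], [0.3, 0.38, -0.91, -0.0, 0.0, -0.0, 0.57], [0.3, 0.33, -0.92, -0.0, 0.0, -0.0, 0.57], [0.3, 0.29, -0.94, -0.0, 0.0, -0.0, 0.57], [0.3, 0.24, -0.95, -0.0, 0.0, -0.0, 0.57], [0.3, 0.2, -0.96, -0.0, 0.0, -0.0, 0.57], [0.3, 0.14, -0.97, -0.0, 0.0, -0.0, 0.57]]
[[0.3, 0.1, -0.98, -0.0, 0.0, -0.0, 0.57]]
```

Emit:
servo_tool(
  moves=[
    [0.3,0,0,-0.73,0,0,0],
    [0.3,0,0,-0.73,0,0,0],
    [0.3,0,0,-0.73,0,0,0],
    [0.3,0.51,-0.84,0,0,0,0.57],
    [0.3,0.47,-0.86,0,0,0,0.57],
    [0.3,0.42,-0.89,0,0,0,0.57],
    [0.3,0.38,-0.91,0,0,0,0.57],
    [0.3,0.33,-0.92,0,0,0,0.57],
    [0.3,0.29,-0.94,0,0,0,0.57],
    [0.3,0.24,-0.95,0,0,0,0.57],
    [0.3,0.2,-0.96,0,0,0,0.57],
    [0.3,0.14,-0.97,0,0,0,0.57],
  ],
)

```text
clock: 10.32
position: [0.5334, -0.0242, 0.0255]
orientation: [-180.0, -0.1, 13.1]
wrist_force: [0.1, 0.5, -0.2]
opening: 0.036
grasp_force: 60.1
```

Emit:
servo_tool(
  moves=[
    [0.3,0.1,-0.98,0,0,0,0.57],
    [0.3,0,0,0,0,0,0],
    [0.3,0,0,0,0,0,0],
  ],
)

```text
clock: 10.7
position: [0.5304, -0.0019, 0.0251]
orientation: [179.9, -0.1, 10.3]
wrist_force: [-0.3, -0.7, 0.4]
opening: 0.0358
grasp_force: 60.1
```

```bash
python3 -c "
from h import *
go((.5287,-.0002,.018),10.4);o=get_obs();print(o['opening'],o['grasp_force'],proj('side',(.5287,-.0002,.05)))
im,d=snap('side');np.savez('s5',im=im,d=d);a=im[180:255,270:370];cv2.imwrite('pics/s5.png',cv2.resize(a,None,fx=8,fy=8,interpolation=cv2.INTER_CUBIC)[:,:,::-1])
"
```

```text
clk 10.7 pos [ 0.5304 -0.0019  0.0251] rpy [ 1.7994e+02 -8.0000e-02  1.0300e+01] F [-0.3 -0.7  0.4]
shift shares [-0.05 -0.08  0.28]
turn shares [ 0.01 -0.02 -0.02]
0.03581518755818575 60.0959587097168 (np.float64(313.6375694146791), np.float64(207.11171593310925))
```

View pics/s5.png

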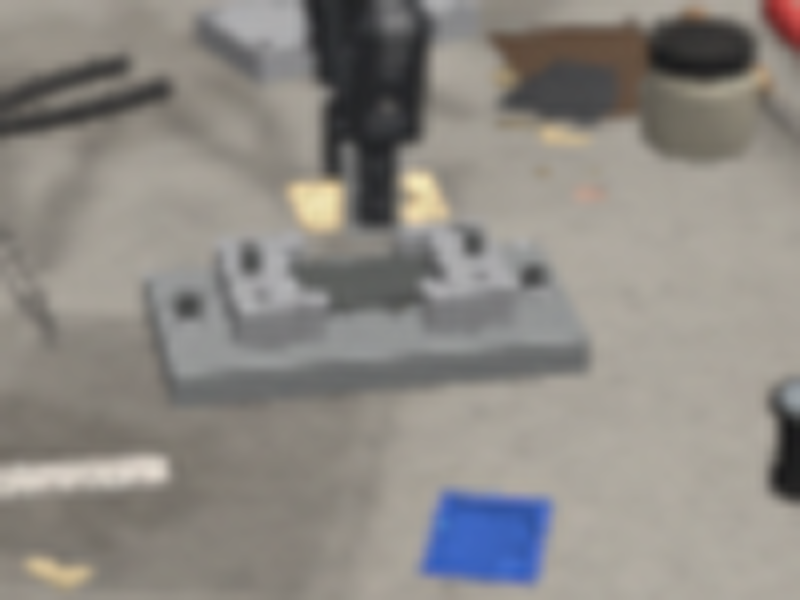

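The tile is held level above the nest, centred at about (316,205.5) px, with dowels at (301.2,211) and (329.1,209) and bolts at (293.5,217.9) and (336.6,214). I'll compare the tile and jig within this same image.

```bash
python3 -c "
from h import *
z=np.load('s5.npz');im,d=z['im'],z['d']
off=lambda x,y:(270+(x+.5)/8-.5,180+(y+.5)/8-.5)
for n,a,b,zz in(('bolts',(188,303),(533,272),.024),('dowtops',(250,245),(473,230),.043)):
  A=ray('side',*off(*a),zz);B=ray('side',*off(*b),zz);print(n,A.round(4),B.round(4),((A+B)/2).round(4),np.degrees(np.arctan2(*(B-A)[1::-1])))
hsv=cv2.cvtColor(im,cv2.COLOR_RGB2HSV);m=np.zeros((400,640),bool)
m[199:211,303:330]=((hsv[...,1]>60)&(hsv[...,0]<40)&(hsv[...,2]>110))[199:211,303:330]
v,u=np.nonzero(m)
print(len(u),'u',u.min(),u.max(),'v',v.min(),v.max())
for uu in range(304,329):
  w=v[u==uu]
  if len(w):print(uu,w.min(),w.max(),end='; ')
W=cloud('side',d);print(np.median(W[m],0))
c=[]
for uu,vv in(((u.min()+u.max())/2,(v.min()+v.max())/2),):print(uu,vv,ray('side',uu,vv,.059))
"
```

```text
bolts [ 0.4681 -0.0164  0.024 ] [0.5965 0.0092 0.024 ] [ 0.5323 -0.0036  0.024 ] 11.265420442449216
dowtops [ 0.4909 -0.0066  0.043 ] [0.5735 0.0062 0.043 ] [ 5.322e-01 -2.000e-04  4.300e-02] 8.782144871316222
56 u 306 325 v 202 208
306 203 204; 307 203 206; 308 203 208; 309 203 208; 310 203 208; 311 202 208; 312 203 207; 321 202 206; 322 202 206; 323 202 206; 324 203 206; 325 206 206; [0.52093578 0.00121408 0.05893949]
315.5 205.0 [ 0.53416664 -0.00461339  0.059     ]
```

Emit:
servo_tool(
  moves=[
    [0.3,-0.06,-0.08,0,0,0,0],
    [0.3,0,0,0.4,0,0,0],
    [0.3,0,0,0.4,0,0,0],
    [0.3,0,0,0,0,0,0],
  ],
)

```text
clock: 11.25
position: [0.5275, 0.0008, 0.0033]
orientation: [-180.0, 0.1, 10.3]
wrist_force: [-0.1, -0.7, -0.3]
opening: 0.0361
grasp_force: 60.1
```

Emit:
servo_tool(
  moves=[
    [0.3,0,0,0.1,0,0,0],
    [0.3,0,0,0.06,0,0,0],
    [0.3,0,0,0,0,0,0],
  ],
)

```text
clock: 11.62
position: [0.5278, 0.001, 0.0004]
orientation: [-180.0, 0.0, 10.3]
wrist_force: [-1.0, 0.2, 0.5]
opening: 0.0361
grasp_force: 60.1
```

Emit:
servo_tool(
  moves=[
    [0.3,0,0,0.08,0,0,0],
    [0.3,0,0,0.04,0,0,0],
    [0.3,0,0,0,0,0,0],
  ],
)

```text
clock: 12.0
position: [0.5278, 0.0009, -0.0027]
orientation: [-180.0, 0.0, 10.3]
wrist_force: [-0.3, -0.2, -0.3]
opening: 0.0361
grasp_force: 60.1
```

Emit:
servo_tool(
  moves=[
    [0.3,0,0,0.04,0,0,0],
    [0.3,0,0,0,0,0,0],
  ],
)

```text
clock: 12.25
position: [0.5279, 0.0009, -0.0036]
orientation: [-180.0, -0.0, 10.3]
wrist_force: [0.3, -0.5, 0.2]
opening: 0.036
grasp_force: 60.1
```

Emit:
servo_tool(
  moves=[
    [-0.2,0,0,0,0,0,0],
    [-0.4,0,0,0,0,0,0],
    [-0.4,0,0,0,0,0,0],
    [-0.4,0,0,-0.8,0,0,0],
    [-0.4,0,0,-1,0,0,0],
    [-0.4,0,0,-1,0,0,0],
  ],
)

```text
clock: 13.0
position: [0.5276, 0.0009, 0.067]
orientation: [-180.0, 0.0, 10.3]
wrist_force: [0.0, 0.5, 0.2]
opening: 0.0596
grasp_force: 0.0
```

```bash
python3 -c "
from h import *
plan([((.5176,.2812,.065),31.6,12)],g=-0.4)
im,d=snap('side');np.savez('s6',im=im,d=d);a=im[180:255,270:370]
im2,d2=snap('top');W=cloud('top',d2);b=im2[165:240,190:250]
A=cv2.resize(a,None,fx=6,fy=6,interpolation=cv2.INTER_CUBIC);cv2.imwrite('pics/s6.png',A[:,:,::-1])
"
```

```text
clk 13.0 [0.5276 0.0009 0.067 ] max 0.93
[[-0.4, 0.13, -0.93, 0.01, -0.0, 0.0, -0.35], [-0.4, 0.16, -0.92, 0.01, -0.0, 0.0, -0.35], [-0.4, 0.19, -0.91, 0.01, -0.0, 0.0, -0.35], [-0.4, 0.22, -0.91, 0.01, -0.0, 0.0, -0.35], [-0.4, 0.25, -0.9, 0.01, -0.0, 0.0, -0.35], [-0.4, 0.27, -0.89, 0.0, -0.0, 0.0, -0.35], [-0.4, 0.3, -0.89, 0.01, -0.0, 0.0, -0.35], [-0.4, 0.33, -0.88, 0.0, -0.0, 0.0, -0.35], [-0.4, 0.35, -0.86, 0.01, -0.0, 0.0, -0.35], [-0.4, 0.38, -0.85, 0.0, -0.0, 0.0, -0.35], [-0.4, 0.41, -0.84, 0.01, -0.0, 0.0, -0.35], [-0.4, 0.44, -0.84, 0.0, -0.0, 0.0, -0.35]]
```

View pics/s6.png

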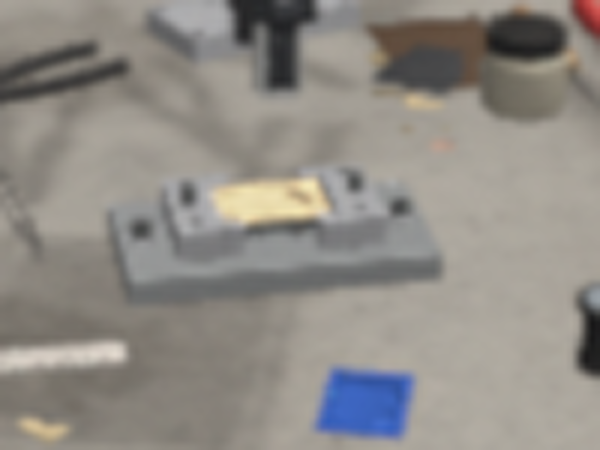

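The tile lies flat in the nest pocket at about (315,213) px. Now the plate.

Emit:
servo_tool(
  moves=[
    [-0.4,0.13,-0.93,0,0,0,-0.35],
    [-0.4,0.16,-0.92,0,0,0,-0.35],
    [-0.4,0.19,-0.91,0,0,0,-0.35],
    [-0.4,0.22,-0.91,0,0,0,-0.35],
    [-0.4,0.25,-0.9,0,0,0,-0.35],
    [-0.4,0.27,-0.89,0,0,0,-0.35],
    [-0.4,0.3,-0.89,0,0,0,-0.35],
    [-0.4,0.33,-0.88,0,0,0,-0.35],
    [-0.4,0.35,-0.86,0,0,0,-0.35],
    [-0.4,0.38,-0.85,0,0,0,-0.35],
    [-0.4,0.41,-0.84,0,0,0,-0.35],
    [-0.4,0.44,-0.84,0,0,0,-0.35],
  ],
)

```text
clock: 14.6
position: [0.5175, 0.2824, 0.066]
orientation: [-180.0, 0.0, 31.4]
wrist_force: [0.3, 0.4, -0.3]
opening: 0.0596
grasp_force: 0.0
```

```bash
python3 -c "
from h import *
go((.5175,.281,.003),31.6)"
```

```text
clk 14.6 pos [0.5175 0.2824 0.066 ] rpy [-1.7999e+02  4.0000e-02  3.1400e+01] F [ 0.3  0.4 -0.3]
shift shares [-0.03  0.05  2.52]
turn shares [-0.    0.01 -0.04]
```

Emit:
servo_tool(
  moves=[
    [-0.4,-0.03,0.05,0.8,0,0,0],
    [-0.4,0,0,0.8,0,0,0],
    [-0.4,0,0,0.6,0,0,0],
    [-0.4,0,0,0.2,0,0,0],
    [-0.4,0,0,0,0,0,0],
  ],
)

```text
clock: 15.22
position: [0.5179, 0.2799, 0.0063]
orientation: [180.0, 0.0, 31.3]
wrist_force: [0.1, 0.5, 0.1]
opening: 0.0596
grasp_force: 0.0
```

Emit:
servo_tool(
  moves=[
    [0.2,0,0,0,0,0,0],
    [0.9,0,0,0,0,0,0],
    [0.9,0,0,0,0,0,0],
    [0.9,0,0,0,0,0,0],
    [0.9,0,0,0,0,0,0],
  ],
)

```text
clock: 15.85
position: [0.5179, 0.2803, 0.0068]
orientation: [-180.0, -0.0, 31.3]
wrist_force: [-1.2, 0.9, 3.9]
opening: 0.0127
grasp_force: 64.0
```

```bash
python3 -c "
from h import *
plan([((.5179,.2803,.062),31.3,3),((.528,.0005,.062),10.3,12)],g=0.9)"
```

```text
clk 15.85 [0.5179 0.2803 0.0068] max 0.92
[[0.9, 0.0, -0.0, -0.74, -0.0, -0.0, 0.0], [0.9, 0.0, -0.0, -0.73, -0.0, -0.0, 0.0], [0.9, 0.0, -0.0, -0.74, -0.0, -0.0, 0.0], [0.9, -0.46, 0.81, -0.0, -0.0, -0.0, 0.35], [0.9, -0.43, 0.83, -0.0, -0.0, -0.0, 0.35], [0.9, -0.41, 0.84, -0.0, -0.0, -0.0, 0.35], [0.9, -0.38, 0.85, -0.0, -0.0, -0.0, 0.35], [0.9, -0.35, 0.86, -0.0, -0.0, -0.0, 0.35], [0.9, -0.33, 0.87, -0.0, -0.0, -0.0, 0.35], [0.9, -0.3, 0.89, -0.0, -0.0, -0.0, 0.35], [0.9, -0.27, 0.89, -0.0, -0.0, -0.0, 0.35], [0.9, -0.24, 0.9, -0.0, -0.0, -0.0, 0.35]]
[[0.9, -0.22, 0.91, -0.0, -0.0, -0.0, 0.35], [0.9, -0.19, 0.92, -0.0, -0.0, -0.0, 0.35], [0.9, -0.16, 0.92, -0.01, -0.0, -0.0, 0.35]]
```

Emit:
servo_tool(
  moves=[
    [0.9,0,0,-0.5,0,0,0],
    [0.9,0,0,-0.74,0,0,0],
    [0.9,0,0,-0.96,0,0,0],
    [0.9,-0.46,0.81,0,0,0,0.35],
    [0.9,-0.43,0.83,0,0,0,0.35],
    [0.9,-0.41,0.84,0,0,0,0.35],
    [0.9,-0.38,0.85,0,0,0,0.35],
    [0.9,-0.35,0.86,0,0,0,0.35],
    [0.9,-0.33,0.87,0,0,0,0.35],
    [0.9,-0.3,0.89,0,0,0,0.35],
    [0.9,-0.27,0.89,0,0,0,0.35],
    [0.9,-0.24,0.9,0,0,0,0.35],
  ],
)

```text
clock: 17.35
position: [0.5241, 0.067, 0.0609]
orientation: [180.0, 0.1, 15.3]
wrist_force: [0.7, 0.1, -1.3]
opening: 0.0128
grasp_force: 63.1
```

Emit:
servo_tool(
  moves=[
    [0.9,-0.22,0.91,0,0,0,0.35],
    [0.9,-0.19,0.92,0,0,0,0.35],
    [0.9,-0.16,0.92,0,0,0,0.35],
    [0.9,0,0,0,0,0,0],
    [0.9,0,0,0,0,0,0],
  ],
)

```text
clock: 17.98
position: [0.527, -0.0001, 0.061]
orientation: [-180.0, 0.1, 10.3]
wrist_force: [-0.3, 0.8, -1.9]
opening: 0.0126
grasp_force: 63.0
```

```bash
cat > m.py <<'E'
from h import *
go((.528,.0005,.043),10.3)
im,d=snap('top');W=cloud('top',d);Z=W[...,2];s,ds=snap('side');np.savez('s7',im=im,d=d,s=s,ds=ds)
m=((Z>.055)&(Z<.09)).astype(np.uint8);m[:165]=0;m[245:]=0;m[:,:285]=0;m[:,350:]=0
k,l,st,c=cv2.connectedComponentsWithStats(m);M=l==1+st[1:,4].argmax();v,u=np.nonzero(M)
zt=np.median(Z[M]);q=np.array([ray('top',a,b,zt+.001)[:2] for a,b in zip(u,v)],np.float32)*1000
print('ztop',zt,len(q));r=cv2.minAreaRect(q);print(r)
a=cv2.resize(s[165:245,265:365],None,fx=5,fy=5,interpolation=cv2.INTER_CUBIC);b=cv2.resize(im[165:240,290:350],None,fx=5,fy=5,interpolation=cv2.INTER_CUBIC)
b=cv2.copyMakeBorder(b,0,a.shape[0]-b.shape[0],0,0,cv2.BORDER_CONSTANT)
cv2.imwrite('pics/s7.png',np.hstack([a,b])[:,:,::-1])
E
python3 m.py
```

```text
clk 17.98 pos [ 5.27e-01 -1.00e-04  6.10e-02] rpy [-1.7995e+02  8.0000e-02  1.0260e+01] F [-0.3  0.8 -1.9]
shift shares [ 0.05 -0.02  0.72]
turn shares [-0.01  0.02 -0.01]Traceback (most recent call last):
  File "m.py", line 5, in <module>
    k,l,st,c=cv2.connectedComponentsWithStats(m);M=l==1+st[1:,4].argmax();v,u=np.nonzero(M)
                                                        ~~~~~~~~~~~~~~~^^
ValueError: attempt to get argmax of an empty sequence
```

```bash
python3 - <<'E'
from h import *
z=np.load('s7.npz');im,d,s,ds=z['im'],z['d'],z['s'],z['ds'];Z=cloud('top',d)[...,2];print(np.histogram(Z[165:245,285:350],[-.1,.01,.02,.04,.055,.065,.08,.09,.1,.2,.5]))
a=cv2.resize(s[165:245,265:365],None,fx=5,fy=5,interpolation=cv2.INTER_CUBIC);b=cv2.resize(im[165:240,290:350],None,fx=5,fy=5,interpolation=cv2.INTER_CUBIC)
b=cv2.copyMakeBorder(b,0,a.shape[0]-b.shape[0],0,0,cv2.BORDER_CONSTANT)
cv2.imwrite('pics/s7.png',np.hstack([a,b])[:,:,::-1])
E
```

```text
(array([922,   5,   0,   0,   0,   0,   0,   0,   0, 526]), array([-0.1  ,  0.01 ,  0.02 ,  0.04 ,  0.055,  0.065,  0.08 ,  0.09 ,
        0.1  ,  0.2  ,  0.5  ]))
```

View pics/s7.png

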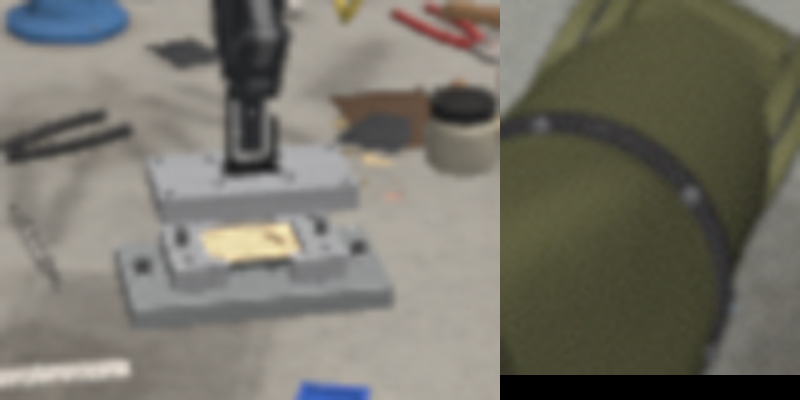

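The side view shows the plate hanging level over the jig, with its front edge from about (297.5,203) to (336.5,202) px. The tile is still lying in the nest. The top view is blocked by the arm. I'll compare the plate and jig in the side camera's depth.

```bash
python3 - <<'E'
from h import *
def fit(f,kd,lo,hi,box):
    z=np.load(f);d=z[kd];W=cloud('side',d);x0,x1,y0,y1=box
    m=np.zeros((400,640),bool);m[y0:y1,x0:x1]=1
    c=(W[...,2]>lo)&(W[...,2]<hi)&m&(np.abs(W[...,1])<.07)&(np.abs(W[...,0]-.53)<.1)
    k,l,s,_=cv2.connectedComponentsWithStats(c.astype(np.uint8));c=l==1+s[1:,4].argmax()
    q=W[c];r=cv2.minAreaRect((q[:,:2]*1000).astype(np.float32));print(f,lo,len(q),q.mean(0).round(4),r)
fit('s6.npz','d',.010,.040,(280,350,195,240));fit('s6.npz','d',.006,.045,(280,350,195,240))
fit('s7.npz','ds',.055,.082,(285,345,185,215));fit('s7.npz','ds',.066,.082,(285,345,185,215))
E
```

```text
s6.npz 0.01 823 [ 0.532  -0.0141  0.0221] ((532.8361206054688, -1.5203971862792969), (155.9174346923828, 88.63185119628906), 9.990190505981445)
s6.npz 0.006 901 [ 0.532  -0.016   0.0212] ((532.8361206054688, -1.5203971862792969), (155.9174346923828, 88.63185119628906), 9.990190505981445)
s7.npz 0.055 519 [ 0.532  -0.0127  0.0738] ((532.3585205078125, -0.5558891296386719), (116.77491760253906, 65.24556732177734), 10.427265167236328)
s7.npz 0.066 447 [ 0.5314 -0.0105  0.0754] ((532.331787109375, -0.34212493896484375), (116.73455810546875, 64.72721099853516), 10.32222843170166)
```

Emit:
servo_tool(
  moves=[
    [0.9,0.02,0,0.3,0,0,0],
    [0.9,0,0,0.3,0,0,0],
    [0.9,0,0,0.08,0,0,0],
    [0.9,0,0,0,0,0,0],
  ],
)

```text
clock: 18.58
position: [0.5282, 0.0001, 0.0441]
orientation: [-180.0, 0.0, 10.3]
wrist_force: [1.1, -0.5, -3.2]
opening: 0.0127
grasp_force: 63.0
```

Emit:
servo_tool(
  moves=[
    [0.9,0,0,0.06,0,0,0],
    [0.9,0,0,0.04,0,0,0],
    [0.9,0,0,0,0,0,0],
  ],
)

```text
clock: 18.95
position: [0.5284, 0.0001, 0.0419]
orientation: [-180.0, -0.0, 10.3]
wrist_force: [-0.2, 0.2, -2.3]
opening: 0.0125
grasp_force: 63.0
```

Emit:
servo_tool(
  moves=[
    [0.9,0,0,0.06,0,0,0],
    [0.9,0,0,0,0,0,0],
  ],
)

```text
clock: 19.2
position: [0.5283, 0.0001, 0.0403]
orientation: [-180.0, 0.0, 10.3]
wrist_force: [-0.6, -0.0, -3.2]
opening: 0.0126
grasp_force: 63.0
```

Emit:
servo_tool(
  moves=[
    [0.9,0,0,0.06,0,0,0],
    [0.9,0,0,0,0,0,0],
  ],
)

```text
clock: 19.45
position: [0.5283, 0.0002, 0.0388]
orientation: [-180.0, 0.0, 10.3]
wrist_force: [-0.3, 0.5, -3.1]
opening: 0.0129
grasp_force: 63.0
```

Emit:
servo_tool(
  moves=[
    [0.9,0,0,0.06,0,0,0],
    [0.9,0,0,0,0,0,0],
  ],
)

```text
clock: 19.7
position: [0.5285, 0.0001, 0.0379]
orientation: [-180.0, -0.0, 10.3]
wrist_force: [-0.9, 0.1, 5.4]
opening: 0.0127
grasp_force: 64.3
```

Emit:
servo_tool(
  moves=[
    [0.9,0,0,0.06,0,0,0],
    [0.9,0,0,0,0,0,0],
  ],
)

```text
clock: 19.95
position: [0.5285, 0.0001, 0.0366]
orientation: [-180.0, -0.0, 10.3]
wrist_force: [-2.1, 0.8, 6.6]
opening: 0.0126
grasp_force: 64.4
```

Emit:
servo_tool(
  moves=[
    [0.9,0,0,0.06,0,0,0],
    [0.9,0,0,0.06,0,0,0],
    [0.9,0,0,0,0,0,0],
  ],
)

```text
clock: 20.32
position: [0.5285, 0.0002, 0.0339]
orientation: [-180.0, -0.0, 10.3]
wrist_force: [-1.7, 0.2, 9.5]
opening: 0.0127
grasp_force: 64.8
```

Emit:
servo_tool(
  moves=[
    [0.9,0,0,0.06,0,0,0],
    [0.9,0,0,0.03,0,0,0],
    [0.9,0,0,0,0,0,0],
  ],
)

```text
clock: 20.7
position: [0.5286, 0.0002, 0.033]
orientation: [-179.9, -0.1, 10.3]
wrist_force: [-3.9, 2.3, 22.4]
opening: 0.0126
grasp_force: 66.6
```

Emit:
servo_tool(
  moves=[
    [0.9,0,0,0.03,0,0,0],
    [0.9,0,0,0,0,0,0],
    [0.9,0,0,0,0,0,0],
  ],
)

```text
clock: 21.08
position: [0.5286, 0.0002, 0.0329]
orientation: [-179.9, -0.1, 10.3]
wrist_force: [-5.6, 1.5, 29.5]
opening: 0.0126
grasp_force: 67.6
```

```bash
python3 - <<'E'
from h import *
s,ds=snap('side');W=cloud('side',ds);m=np.zeros((400,640),bool);m[190:225,285:345]=1
c=m&(W[...,2]>.035)&(W[...,2]<.062)&(np.abs(W[...,1])<.06);q=W[c]
t=q[q[:,2]>.043];A=np.c_[t[:,:2],np.ones(len(t))]
for _ in range(4):
    k=np.linalg.lstsq(A,t[:,2],rcond=None)[0];e=np.abs(t[:,2]-A@k);A,t=A[e<.003],t[e<.003]
print(len(t),'plane slopes',k[:2].round(3),'z at jig',k@[.532,0,1],cv2.minAreaRect((q[:,:2]*1000).astype(np.float32)))
o=get_obs();print(o['position'],o['wrist_force'],o['grasp_force'])
E
```

```text
338 plane slopes [-0.007  0.018] z at jig 0.04888766477562654 ((533.98974609375, -0.19803237915039062), (117.08616638183594, 66.29286193847656), 10.757250785827637)
[5.28598578e-01 1.62440763e-04 3.28927486e-02] [-6.81722041  1.58296132 29.38102824] 67.59167790412903
```

```bash
python3 -c "
from station import *
print(job_done())"
```

```text
the job is handed in; nothing more can be done
None
```

I handed the job in at about 21 s of the 50 s allowed: the tile lies in the nest, and the drill plate dropped onto both dowels and is held pressed home at about 29 N. The side camera put the plate's top at 48.9 mm, against 49 mm when fully home; I haven't seen the judge's verdict.

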